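# Check the heat sink, then line up the quarter-turn fastener and hold the hatch home

### The job

Before you work on the bench supply, take the orange infrared thermometer out of its holster, hold it steady for about two seconds with its lens aimed at the black dot on the heat sink from a few centimetres away, and stand it back in its holster. Then turn the yellow wing fastener on the supply's blue hatch until it lines up with the two white marks before and behind it, so that its cross-pin matches the slot underneath, and press the hatch down flush on its frame against the springy gasket. Leave the fastener in line, not locked, disturb nothing else on the bench, and finish while still holding the hatch pressed home with the fingers, so that I can check the seam before it is locked.

Things in the scene. Friction and masses are not known exactly. Their poses are not given: they have to be found in the camera images.
- thermometer: infrared stick thermometer, lens down in the holster: orange body 32 (x) x 24 (y) mm, 109 mm tall, on a round black lens barrel 22 mm across, 31 mm long; 139 mm in all, about 90 g. Origin at the centre of the lens (lower end); z runs up the stick, so it looks along its own -z. Best held across the 24 mm width, 105 to 120 mm above the origin
- holster: black upright pocket, fixed, on a steel foot 100 x 84 mm. Origin: centre of its underside, z up. Inside 40 (x) x 32 (y) mm, floor 6 mm and rim 70 mm above the bench, flared mouth up to 78 mm (59 x 51 mm outside). The thermometer's x goes along the holster's x (either way round), its origin then 6 mm above the bench
- unit: grey bench power supply, fixed, 240 (x) x 300 (y) mm, top 88 mm above the bench, display and knobs on its -x side. Origin: centre of underside, z up. Hatch on the left (+y) of its top; heat sink (170 x 114 mm) on the right, fins up to 120 mm above the bench beside a flat strip 35 mm wide along x, with two transistor cans (22 mm across, 105 mm above the bench) 50 mm before and behind the dot
- dot (a point): centre of the black measuring dot, 26 mm across, facing up, on the flat strip of the heat sink between the two transistor cans, 97 mm above the bench
- panel (a joint): blue hatch, 3 mm sheet, 132 mm (hinge to front) x 128 mm, hinged along its far (+x) edge; rad, 0 = flush on its frame, grows as the front rises (about the unit's +y). A springy gasket holds it at about 0.165; about 7 N at the fastener keeps it at 0, and it springs up when let go. With the fastener out of line the cross-pin lands on the receptacle and stops it at about 0.12
- panel_hinge (a point): middle of the hatch's hinge line, at the level of the hatch's upper face (93 mm above the bench, 3 mm over the hinge axis); turns with the hatch: x along the hatch away from its front edge, z square to it, away from the unit
- slot_mark (a point): point on the hatch's upper face where the fastener's axis comes through, between the two white marks, which run square to the hinge line in front of and behind the wing (5 mm wide, 11 and 20 mm long); 102 mm from the hinge line; its x axis is the direction of the marks and of the slot beneath, z square to the hatch
- fastener (a joint): angle of the wing fastener on the hatch, rad, counter-clockwise from above. 0 and 3.14 = in line with the white marks and the slot; 1.57 = across. Starts between 0.5 and 2.6, turns stiffly (0.05 N m), stays where left, stops at -0.5 and 3.64. The pin enters the slot within about 0.2 rad of the line
- wing (a point): on the fastener's axis, 20 mm above the hatch's upper face, inside the yellow wing. The wing is 34 mm long (along this point's x) x 9 mm thick (y); it reaches from 2 to 28 mm above the hatch's upper face, on a steel flange 24 mm across and 2 mm thick. z square to the hatch
- solder_spool: bystander: yellow spool of solder wire 56 mm across, 45 mm tall
- flux_jar: bystander: amber jar with red cap, 44 mm across, 45 mm tall
- screwdriver: bystander: screwdriver 170 mm long, lying
- multimeter: bystander: yellow multimeter lying face up, 155 x 78 x 42 mm
- parts_bin: bystander: open black parts bin 100 x 85 x 50 mm
Not all that is in view belongs to the job. What is shaped like the thermometer but green is not meant. Leave any green look-alike of the holster alone.

How it is judged:
By the outcome, as a careful person would: the job done as asked, in the order asked, and still so for the second after the job is handed in, while the arm keeps its last pose, push and grip.
It also fails if it takes over 67 s, if anything falls off the work surface, if the arm or the gripper's body presses on something with over 40 N, if the wrist force passes 120 N, or if a joint passes its speed limit or range.

### The arm

A 6-joint arm with a two-finger parallel gripper is mounted at the origin on the work surface. World frame = base frame: x ahead of the robot, y to its left, z up, the work surface at z = 0. Lengths are in m, angles in degrees, forces in N, time in s.
With the tool pointing down it reaches from about 0.4 to 0.825 m from the base axis. Payload 7 kg.
Tool frame: the origin (TCP) lies midway between the tips of the shut fingers; the grasp point (between the pads) lies 19 mm behind it; z points along the fingers, y is the direction in which the jaws open and shut (so a half turn about z gives the same grasp; the last joint's range is limited). The gripper opens to 88 mm and grips with 3 to 60 N. Pads are 19 mm wide; open, the fingers measure 130 mm over their backs; the gripper's body (78 mm by 193 mm) begins 47 mm behind the grasp point.
Start: joints at [-55.571, 20.546, 0.682, 0, -70.136, -16.507], TCP at [0.208, -0.642, 0.227] pointing down, gripper open.
Joint ranges: [-176.03, 176.03], [-82.01, 121.73], [-58.28, 71.71], [-173.87, 95.51], [-174.79, -0.11], [-173.66, 173.66]. Speed limits (degrees/s): [136.94, 136.94, 172.46, 180, 180, 180].

### API

Orientations are given as [roll, pitch, yaw] about the fixed x, y, z axes, in that order (R = Rz(yaw) Ry(pitch) Rx(roll)).
In Python, from plant import get_state, capture, get_calibration, close_job, boxes_of, cut_out gives the robot as it stands.
- The arm moves only by the tool apply_moves, never from a script. Its argument "commands" is a list of rows, each an object with "grip": the closure, from 0 (fully open) to 1 (shut); "slide": the shift along the tool's x, y, z in m, a list of three; "roll": the turn about the tool's z in degrees. In form: [{"grip": grip, "slide": [x, y, z], "roll": roll}, ...]. A call has 1 to 5 rows; each row is the pose to reach, as a shift and turn from the pose commanded when the call began, along the tool's axes at that moment; what a row does not reach only later rows make up. A row lasts 1/8 s, in which the tool goes at most 62.5 mm and 10.7 degrees, less where a joint would pass 70% of its speed; a pose out of reach is approached as far as the arm can. A call with a gripper value outside its range is refused whole. The fingers move at their own pace and stop on an object; "grip_force" is the grip in N (left out, the last holds). Time passes only in rows, so rows that repeat a pose let the fingers close. It gives the time, the measured TCP pose, the force and the opening at its end, in the units of the state.
- get_state(): the state, without advancing time (a new reading comes with each control period).
- capture(name): name is "side" or "top"; returns (picture, depth): 480x640x3 uint8, red, green, blue; 480x640 float32, m along the optical axis (not along the pixel's ray), 0 where there is no reading.
- get_calibration(name): a dict with "mtx" (3x3 intrinsics, pixels), "R" (3x3) and "t" (3): a world point X has camera coordinates R X + t. Camera axes: x right, y down, z forward; pixel columns grow to the right and rows downward; lengths in m; the calibration is good to about 2 mm. A picture is of the moment at which its call begins. get_calibration takes no time and is no camera call.
- close_job(): hands the job in, once; it reports no verdict.
Trained networks look in the newest picture that a camera, given by its name, has taken for a name from the list of things; names that differ only in an ending like _2 or _b are one class to them, and where a whole thing is asked for, a point or a joint stands for the part that bears it (a point fixed in the world has none). Each returns a list of dicts, best first, with "score" (0 to 1); they miss things now and then, are a little off and sometimes report something else, mostly with a low value. They report only what shows in the picture. A call takes as long as a camera call. They do not tell look-alikes from the thing itself.
- boxes_of(name, camera): "position" ([x, y, z] in m, in the coordinates of the camera as it stood for that picture, good to about 4 mm: the middle of the surface that is visible of it).
- cut_out(name, camera): "mask" (480x640 bool, what is visible of it).
The state is a dict: "time_s": time; "joints": joint angles; "qd": joint speeds; "joint_torque": joint torques, N m; "tcp_pos": TCP position; "eef_rot": TCP orientation; "contact_force": force on the tool from outside, world axes, zero at the start; "moment": the same for the moment, N m; "gripper_width": finger opening in m.
Only numpy, scipy, OpenCV 4.12 (cv2) and the standard library are available. Lean on these libraries where they do the work, as an engineer would, in place of code of your own. Each camera call takes 0.05 s, during which the arm holds its last target.

## Working session

There is one attempt and no reset: what is moved stays moved. The work goes in short steps, Python scripts to look and compute and a tool call to move; the robot and the scene stay as the last step left them, time stands still between calls to the robot, and variables do not carry over. Pictures are saved under pics/ and viewed, and the job is handed in when it is done.

Besides the shell and the picture viewer there is one more tool, called after "Emit:" as name([rows], argument=value, ...), one row to a line, values as JSON. apply_moves: Moves the arm, as the interface text tells. Its arguments: {"type":"object","properties":{"commands":{"type":"array"},"grip_force":{"type":"number"}},"required":["commands"]}

```bash
mkdir -p pics; ls
python3 - <<'E'
from plant import *
import cv2,numpy as np
print(get_state())
for n in ("side","top"):
    p,d=capture(n); cv2.imwrite(f"pics/{n}0.png",p[:,:,::-1]); np.save(f"pics/{n}0.npy",d)
    print(n,get_calibration(n))
    c=get_calibration(n)
    for t in ("thermometer","holster","unit","dot","wing","slot_mark","panel_hinge"):
        try:
            for b in boxes_of(t,n)[:3]:
                print(t,round(b["score"],2),np.round(c["R"].T@(np.array(b["position"])-c["t"]),4))
        except Exception as e: print(t,e)
E
```

```text
pics
{'time_s': 0.0, 'joints': array([-5.55726007e+01,  2.05906430e+01,  6.35221623e-01, -2.15316704e-02,
       -7.01371759e+01, -1.65083505e+01]), 'qd': array([ 0.00318656, -0.00487002, -0.0732858 ,  0.08218551, -0.10778175,
        0.05487572]), 'joint_torque': array([-1.29392192e-03, -5.82725573e+01,  2.93055707e+01,  6.99680507e+00,
        7.12796827e-03, -9.40807922e-05]), 'tcp_pos': array([ 0.20752749, -0.64179115,  0.2256382 ]), 'eef_rot': array([ 1.79905468e+02, -6.90774922e-03, -1.62088278e+02]), 'contact_force': array([ 0.17296938, -0.18107818,  0.15133454]), 'moment': array([-0.02749268,  0.00437405,  0.00219413]), 'gripper_width': 0.08768103299196006}
side {'mtx': array([[549.9003486 ,   0.        , 307.50166015],
       [  0.        , 549.9003486 , 243.75276093],
       [  0.        ,   0.        ,   1.        ]]), 'R': array([[-0.98986779, -0.14193984, -0.00385131],
       [-0.08205003,  0.59392062, -0.80032874],
       [ 0.11588591, -0.79190364, -0.59954906]]), 't': array([0.49831541, 0.09245791, 1.1883993 ])}
thermometer 0.79 [ 0.4458 -0.2673  0.1168]
thermometer 0.
[... 437 characters left out ...]
, 573.78214227, 232.27973637],
       [  0.        ,   0.        ,   1.        ]]), 'R': array([[ 0.01424416, -0.99980418, -0.01373706],
       [-0.99861732, -0.0135293 , -0.05079771],
       [ 0.05060191,  0.01444163, -0.99861448]]), 't': array([0.02636826, 0.48163257, 1.27996629])}
thermometer 0.66 [ 0.4562 -0.3832  0.1161]
thermometer 0.53 [ 0.4481 -0.2747  0.141 ]
holster 0.73 [ 0.4458 -0.2664  0.0023]
holster 0.61 [ 0.2782 -0.3301  0.0073]
unit 0.87 [0.5664 0.056  0.0857]
dot 0.92 [0.5693 0.0584 0.083 ]
wing 0.68 [0.3657 0.1999 0.021 ]
wing 0.61 [0.5496 0.1265 0.131 ]
slot_mark 0.74 [0.5824 0.1279 0.1027]
panel_hinge 0.67 [0.5648 0.0576 0.0848]
panel_hinge 0.35 [ 0.4521 -0.2716  0.1415]
```

View pics/side0.png

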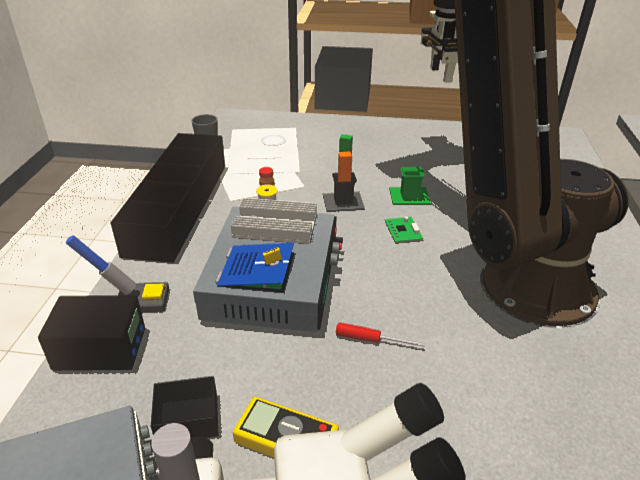

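View pics/top0.png

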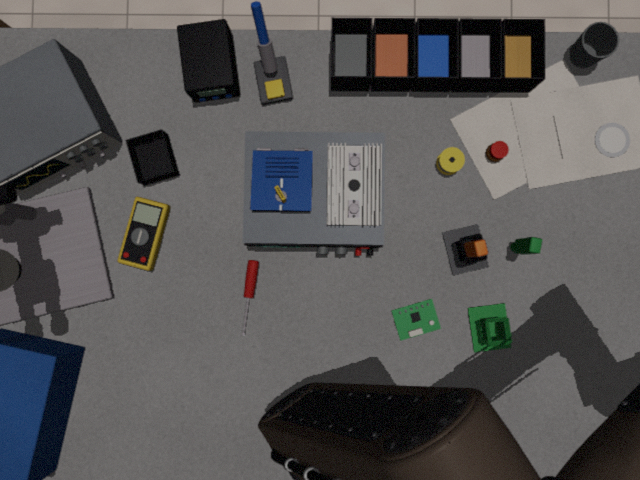

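```bash
cat > h.py <<'E'
import numpy as np,cv2
from plant import *
def pts(n,d):
    c=get_calibration(n);K=c["mtx"]
    v,u=np.mgrid[:480,:640]
    X=np.stack([(u-K[0,2])/K[0,0]*d,(v-K[1,2])/K[1,1]*d,d],-1)
    return (X-c["t"])@c["R"]
def proj(n,P):
    c=get_calibration(n);K=c["mtx"];q=np.atleast_2d(P)@c["R"].T+c["t"]
    return np.stack([q[:,0]/q[:,2]*K[0,0]+K[0,2],q[:,1]/q[:,2]*K[1,1]+K[1,2]],-1)
def ray(n,uv,z):
    c=get_calibration(n);K=c["mtx"]
    r=np.array([(uv[0]-K[0,2])/K[0,0],(uv[1]-K[1,2])/K[1,1],1.])@c["R"]
    C=-c["R"].T@c["t"]; s=(z-C[2])/r[2]; return C+s*r
def hsv(p): return cv2.cvtColor(p,cv2.COLOR_RGB2HSV)
E
python3 - <<'E'
from h import *
for n in("side","top"):
    p=cv2.imread(f"pics/{n}0.png")[:,:,::-1].copy(); d=np.load(f"pics/{n}0.npy");X=pts(n,d);H=hsv(p)
    def show(name,m):
        q=X[m&(d>0)]; 
        if len(q)==0: print(n,name,"none");return
        print(n,name,len(q),"med",np.round(np.median(q,0),4),"lo",np.round(np.percentile(q,3,0),4),"hi",np.round(np.percentile(q,97,0),4)); return q
    c=get_calibration(n); print("cam",-c["R"].T@c["t"])
    reg=(abs(X[...,0]-.45)<.06)&(abs(X[...,1]+.27)<.07)
    org=(H[...,0]<16)&(H[...,1]>120)&(H[...,2]>70)&reg
    show("orange",org)
    q=show("orangetop",org&(X[...,2]>.138))
    if q is not None: print(cv2.minAreaRect((q[:,:2]*1000).astype(np.float32)))
    foot=reg&(X[...,2]<.03)&(X[...,2]>.002)
    q=show("foot",foot)
    if q is not None: print(cv2.minAreaRect((q[:,:2]*1000).astype(np.float32)))
    q=show("pocket",reg&(X[...,2]<.085)&(X[...,2]>.066)&~org)
    if q is not None: print(cv2.minAreaRect((q[:,:2]*1000).astype(np.float32)))
    g=(H[...,0]>40)&(H[...,0]<85)&(H[...,1]>90)&(abs(X[...,1]+.385)<.05)&(abs(X[...,0]-.45)<.06)
    show("green",g)
    q=show("unittop",(abs(X[...,2]-.088)<.006)&(abs(X[...,0]-.57)<.2)&(abs(X[...,1]-.06)<.2))
    print(cv2.minAreaRect((q[:,:2]*1000).astype(np.float32)))
    y=(H[...,0]>16)&(H[...,0]<34)&(H[...,1]>130)&(abs(X[...,0]-.55)<.06)&(abs(X[...,1]-.13)<.06)&(X[...,2]>.08)
    q=show("wing",y); print(cv2.minAreaRect((q[:,:2]*1000).astype(np.float32)))
    b=(H[...,0]>105)&(H[...,0]<125)&(H[...,1]>150)&(abs(X[...,0]-.58)<.1)&(abs(X[...,1]-.13)<.1)&(X[...,2]>.08)
    q=show("hatch",b); print(cv2.minAreaRect((q[:,:2]*1000).astype(np.float32)))
    A=np.c_[q[:,:2],np.ones(len(q))]; print("plane",np.linalg.lstsq(A,q[:,2],rcond=None)[0])
    k=(H[...,2]<60)&(abs(X[...,0]-.57)<.03)&(abs(X[...,1]+.01)<.03)&(abs(X[...,2]-.097)<.008)
    show("dot",k)
    for nm,(u,v,w,h) in {"side":{"th":(310,120,80,100),"un":(190,190,160,140)},"top":{"th":(430,215,120,70),"un":(235,120,160,140)}}[n].items():
        s=800//w if 600//h>800//w else 600//h
        cv2.imwrite(f"pics/{n}_{nm}.png",cv2.resize(p[v:v+h,u:u+w,::-1],None,fx=s,fy=s,interpolation=cv2.INTER_CUBIC))
E
```

```text
cam [0.36313382 0.95691589 0.78841958]
side orange 392 med [ 0.448  -0.2698  0.113 ] lo [ 0.4325 -0.2824  0.0745] hi [ 0.4641 -0.2623  0.1462]
side orangetop 80 med [ 0.4483 -0.2722  0.1444] lo [ 0.4329 -0.2872  0.1385] hi [ 0.4626 -0.2637  0.1469]
((448.3127136230469, -276.03228759765625), (30.10736083984375, 28.084129333496094), 12.601128578186035)
side foot 702 med [ 0.4455 -0.2617  0.0068] lo [ 0.3964 -0.3234  0.0023] hi [ 0.4999 -0.2155  0.0265]
((450.3105163574219, -270.09033203125), (118.94420623779297, 139.35134887695312), 0.009116500616073608)
side pocket 139 med [ 0.444  -0.2708  0.0738] lo [ 0.4192 -0.3056  0.0669] hi [ 0.4781 -0.2522  0.0794]
((448.10699462890625, -277.2257385253906), (58.18485641479492, 55.011051177978516), 13.561016082763672)
side green 190 med [ 0.4558 -0.3816  0.1245] lo [ 0.4407 -0.3962  0.101 ] hi [ 0.4698 -0.3749  0.1407]
side unittop 5664 med [0.5195 0.1214 0.0888] lo [ 0.4529 -0.0655  0.0843] hi [0.6903 0.2108 0.0924]
((572.236328125, 60.88319396972656), (246.32159423828125, 308.56451416015625), 0.06842850893735886)
side wing 194 med [0.5539 0.13
[... 1317 characters left out ...]
58  0.0872] lo [ 0.4538 -0.0853  0.0828] hi [0.6882 0.2036 0.0936]
((570.654541015625, 59.206825256347656), (246.12501525878906, 300.40252685546875), 0.0883965864777565)
top wing 69 med [0.5541 0.127  0.1353] lo [0.5391 0.1184 0.1228] hi [0.5673 0.1364 0.14  ]
((553.7042846679688, 128.00479125976562), (34.43907928466797, 9.21877670288086), 30.835813522338867)
top hatch 3267 med [0.5887 0.126  0.1018] lo [0.5243 0.0685 0.0905] hi [0.6468 0.1868 0.1136]
((585.510498046875, 127.92169189453125), (129.505126953125, 126.28492736816406), 0.35781586170196533)
plane [-0.16415987 -0.00210338  0.19861519]
top dot 87 med [ 0.5783 -0.0256  0.0951] lo [ 0.5692 -0.0342  0.091 ] hi [ 0.5884 -0.0152  0.0986]
```

View pics/top_un.png

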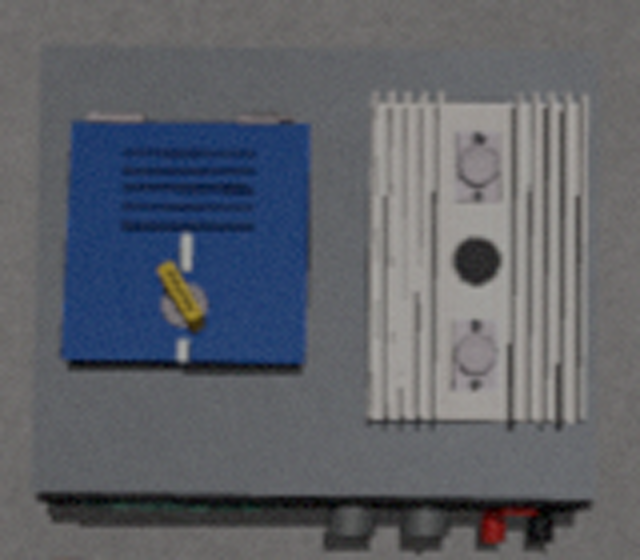

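View pics/top_th.png

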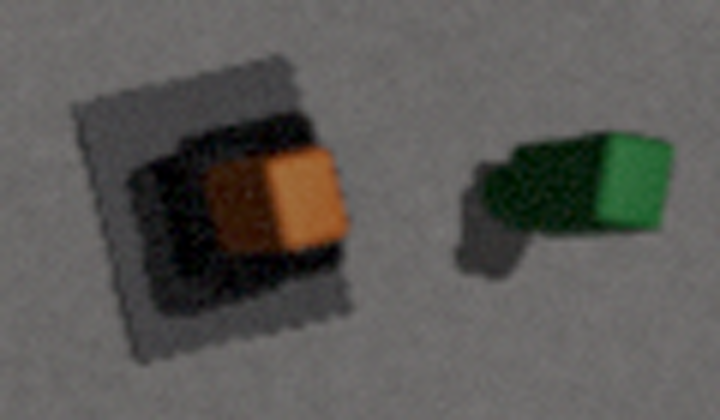

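View pics/side_th.png

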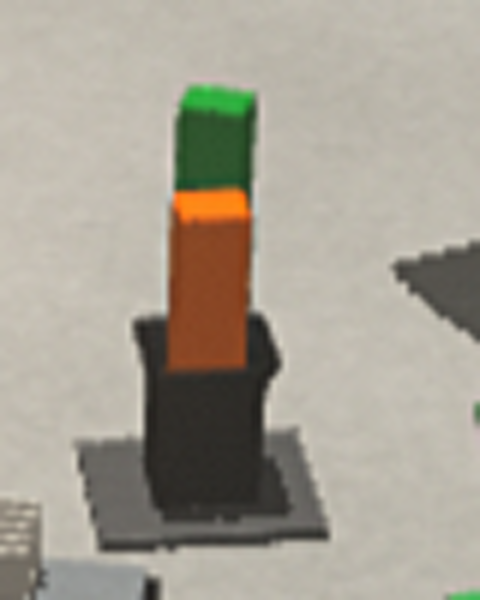

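View pics/side_un.png

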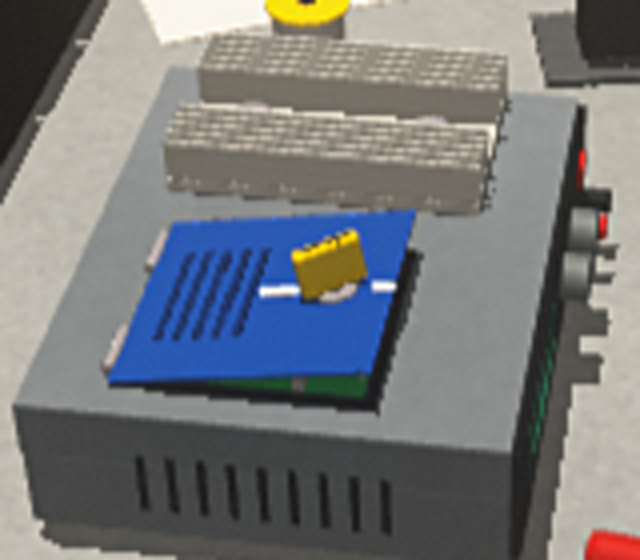

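```bash
cat >> h.py <<'E'
def plan(x,y,z,yaw):
    s=get_state();p=s["tcp_pos"];w=np.radians(s["eef_rot"][2])
    from scipy.spatial.transform import Rotation as Ro
    R=Ro.from_euler("xyz",s["eef_rot"],degrees=True).as_matrix()
    d=R.T@(np.array([x,y,z])-p)
    r=-((yaw-s["eef_rot"][2]+180)%360-180)
    print("t",round(s["time_s"],2),"pos",np.round(p,4),"rot",np.round(s["eef_rot"],2),"F",np.round(s["contact_force"],1),"w",round(s["gripper_width"],4))
    print("slide",np.round(d,4),"roll",round(r,2))
E
python3 -c "
from h import *
plan(.448,-.279,.226,-166.6)
m=None
p=cv2.imread('pics/top0.png')[:,:,::-1].copy();d=np.load('pics/top0.npy')
g=cv2.cvtColor(p,cv2.COLOR_RGB2GRAY)
roi=np.zeros_like(g);roi[172:198,343:366]=1
m=(g<90)&(roi>0);v,u=np.nonzero(m);print(len(u),u.mean(),v.mean(),ray('top',(u.mean(),v.mean()),.097))
b=cv2.imread('pics/side0.png')
"
```

```text
t 0.8 pos [ 0.2077 -0.6422  0.2266] rot [ 180.     -0.   -162.08] F [ 0.7  0.2 -0.4] w 0.0876
slide [-0.3404  0.2716  0.0006] roll 4.52
99 353.7676767676768 184.84848484848484 [ 0.57803258 -0.02514457  0.097     ]
```

Emit:
apply_moves([
  {"grip": 0, "slide": [-0.04, 0.032, 0], "roll": 1},
  {"grip": 0, "slide": [-0.085, 0.068, 0], "roll": 2},
  {"grip": 0, "slide": [-0.13, 0.104, 0], "roll": 3},
  {"grip": 0, "slide": [-0.175, 0.14, 0], "roll": 4.5},
  {"grip": 0, "slide": [-0.22, 0.176, 0], "roll": 4.5},
], grip_force=20)

```text
time_s: 1.42
tcp_pos: [0.3637, -0.4055, 0.2269]
eef_rot: [-180.0, 0.0, -166.6]
contact_force: [0.5, -0.3, 0.0]
gripper_width: 0.0876
```

```bash
python3 -c "
from h import *
plan(.448,-.279,.2,-166.6)"
```

```text
t 1.43 pos [ 0.3637 -0.4055  0.2269] rot [-1.7997e+02  3.0000e-02 -1.6661e+02] F [ 0.5 -0.3  0. ] w 0.0876
slide [-0.1113  0.1036  0.0269] roll -0.01
```

Emit:
apply_moves([
  {"grip": 0, "slide": [-0.04, 0.037, 0], "roll": 0},
  {"grip": 0, "slide": [-0.08, 0.074, 0], "roll": 0},
  {"grip": 0, "slide": [-0.111, 0.104, 0.01], "roll": 0},
  {"grip": 0, "slide": [-0.111, 0.104, 0.027], "roll": 0},
  {"grip": 0, "slide": [-0.111, 0.104, 0.027], "roll": 0},
])

```text
time_s: 2.05
tcp_pos: [0.4462, -0.2794, 0.1987]
eef_rot: [179.9, -0.1, -166.5]
contact_force: [1.0, -0.1, -0.0]
gripper_width: 0.0876
```

```bash
python3 -c "
from h import *
plan(.448,-.279,.099,-166.6)
for n in ('side','top'):
    p,d=capture(n);u,v,w,h={'side':(290,80,120,90+40),'top':(400,180,160,120)}[n]
    cv2.imwrite(f'pics/{n}1.png',cv2.resize(p[v:v+h,u:u+w,::-1],None,fx=4,fy=4,interpolation=cv2.INTER_CUBIC))
"
```

```text
t 2.05 pos [ 0.4462 -0.2794  0.1987] rot [ 1.7994e+02 -1.1000e-01 -1.6652e+02] F [ 1.  -0.1 -0. ] w 0.0876
slide [-0.002  -0.0001  0.0997] roll 0.08
```

View pics/side1.png

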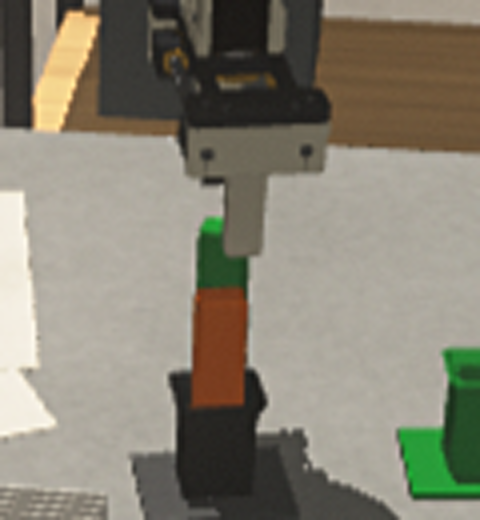

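View pics/top1.png

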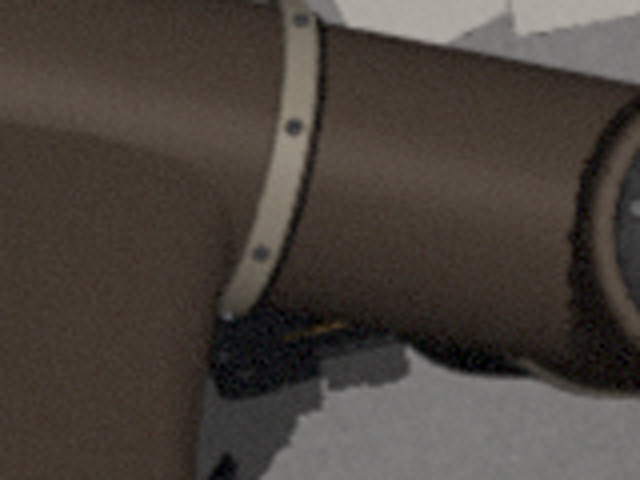

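```bash
python3 -c "
from h import *
for k in (.044,.065):
  for s in (-1,1):
    a=np.radians(13.4);j=np.array([-np.sin(a),np.cos(a),0]);x=np.array([np.cos(a),np.sin(a),0])
    print((proj('side',np.array([.4462,-.2794,.1987])+k*j+s*.0095*x)-[290,80])*4)
"
```

```text
[[253.34331531 245.62511015]]
[[221.6775417  247.05333182]]
[[258.98792037 261.66737448]]
[[226.91700325 263.13086475]]
```

Emit:
apply_moves([
  {"grip": 0, "slide": [-0.002, 0, 0.02], "roll": 0},
  {"grip": 0, "slide": [-0.002, 0, 0.05], "roll": 0},
  {"grip": 0, "slide": [-0.002, 0, 0.08], "roll": 0},
  {"grip": 0, "slide": [-0.002, 0, 0.1], "roll": 0},
  {"grip": 0.3, "slide": [-0.002, 0, 0.1], "roll": 0},
])

```text
time_s: 2.78
tcp_pos: [0.4478, -0.2802, 0.099]
eef_rot: [180.0, -0.1, -166.7]
contact_force: [-0.1, -1.4, 0.6]
gripper_width: 0.0822
```

Emit:
apply_moves([
  {"grip": 0.6, "slide": [0, 0, 0], "roll": 0},
  {"grip": 0.6, "slide": [0, 0, 0], "roll": 0},
  {"grip": 0.8, "slide": [0, 0, 0], "roll": 0},
  {"grip": 1, "slide": [0, 0, 0], "roll": 0},
  {"grip": 1, "slide": [0, 0, 0], "roll": 0},
], grip_force=20)

```text
time_s: 3.4
tcp_pos: [0.4487, -0.2797, 0.0997]
eef_rot: [-180.0, 0.0, -166.6]
contact_force: [-0.1, 0.1, 0.3]
gripper_width: 0.0331
```

```bash
python3 -c "
from h import *
plan(.448,-.279,.25,-166.6)
for n in ('side',):
    p,d=capture(n);u,v,w,h={'side':(290,80,120,90+40),'top':(400,180,160,120)}[n]
    cv2.imwrite(f'pics/{n}2.png',cv2.resize(p[v:v+h,u:u+w,::-1],None,fx=4,fy=4,interpolation=cv2.INTER_CUBIC))
"
```

```text
t 3.4 pos [ 0.4487 -0.2797  0.0997] rot [-1.8000e+02  1.0000e-02 -1.6657e+02] F [-0.1  0.1  0.3] w 0.0331
slide [ 0.0005  0.0008 -0.1503] roll 0.03
```

View pics/side2.png

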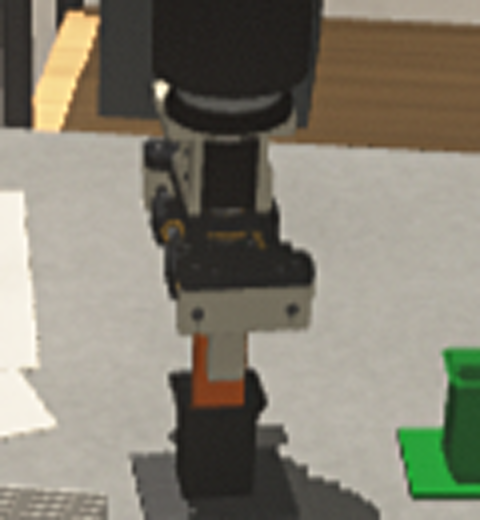

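Emit:
apply_moves([
  {"grip": 1, "slide": [0, 0, 0], "roll": 0},
  {"grip": 1, "slide": [0, 0, 0], "roll": 0},
  {"grip": 1, "slide": [0, 0, 0], "roll": 0},
])

```text
time_s: 3.82
tcp_pos: [0.4486, -0.2797, 0.0995]
eef_rot: [180.0, -0.0, -166.6]
contact_force: [-0.1, 0.4, 0.5]
gripper_width: 0.0242
```

Emit:
apply_moves([
  {"grip": 1, "slide": [0, 0, -0.01], "roll": 0},
  {"grip": 1, "slide": [0, 0, -0.03], "roll": 0},
  {"grip": 1, "slide": [0, 0, -0.055], "roll": 0},
  {"grip": 1, "slide": [0, 0, -0.08], "roll": 0},
  {"grip": 1, "slide": [0, 0, -0.1], "roll": 0},
])

```text
time_s: 4.45
tcp_pos: [0.4487, -0.2797, 0.2012]
eef_rot: [-180.0, 0.1, -166.6]
contact_force: [0.1, -0.5, -0.9]
gripper_width: 0.0238
```

```bash
python3 -c "
from h import *
plan(.578,-.0255,.25,-166.6)
for n in ('side',):
    p,d=capture(n);u,v,w,h={'side':(290,80,120,90+40),'top':(400,180,160,120)}[n]
    cv2.imwrite(f'pics/{n}3.png',cv2.resize(p[v:v+h,u:u+w,::-1],None,fx=4,fy=4,interpolation=cv2.INTER_CUBIC))
"
```

```text
t 4.45 pos [ 0.4487 -0.2797  0.2012] rot [-1.7997e+02  5.0000e-02 -1.6657e+02] F [ 0.1 -0.5 -0.9] w 0.0238
slide [-0.1848  0.2172 -0.0487] roll 0.03
```

View pics/side3.png

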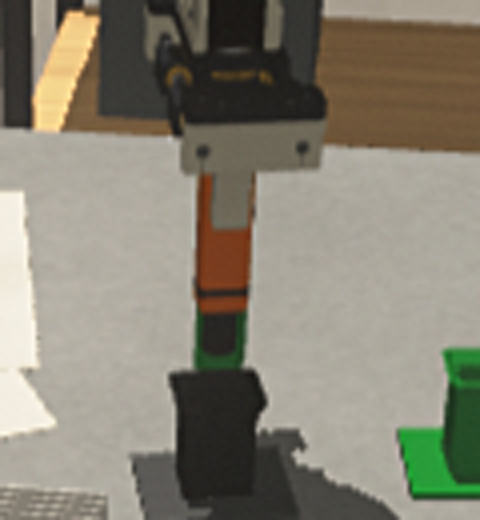

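Emit:
apply_moves([
  {"grip": 1, "slide": [0, 0, -0.025], "roll": 0},
  {"grip": 1, "slide": [-0.01, 0.012, -0.049], "roll": 0},
  {"grip": 1, "slide": [-0.03, 0.035, -0.049], "roll": 0},
  {"grip": 1, "slide": [-0.055, 0.065, -0.049], "roll": 0},
  {"grip": 1, "slide": [-0.08, 0.095, -0.049], "roll": 0},
])

```text
time_s: 5.12
tcp_pos: [0.5046, -0.1677, 0.2487]
eef_rot: [180.0, 0.0, -166.6]
contact_force: [-0.2, -0.3, -1.2]
gripper_width: 0.0239
```

Emit:
apply_moves([
  {"grip": 1, "slide": [-0.025, 0.029, 0], "roll": 0},
  {"grip": 1, "slide": [-0.05, 0.058, 0], "roll": 0},
  {"grip": 1, "slide": [-0.075, 0.087, 0], "roll": 0},
  {"grip": 1, "slide": [-0.093, 0.11, 0], "roll": 0},
  {"grip": 1, "slide": [-0.105, 0.122, 0], "roll": 0},
])

```text
time_s: 5.75
tcp_pos: [0.5785, -0.0244, 0.2484]
eef_rot: [180.0, -0.0, -166.5]
contact_force: [1.3, -0.3, -0.3]
gripper_width: 0.0235
```

```bash
python3 -c "
from h import *
plan(.578,-.0255,.23,-166.6)
for n in ('side','top'):
    p,d=capture(n);u,v,w,h={'side':(200,80,160,150),'top':(280,120,160,120)}[n]
    cv2.imwrite(f'pics/{n}4.png',cv2.resize(p[v:v+h,u:u+w,::-1],None,fx=4,fy=4,interpolation=cv2.INTER_CUBIC)); np.save(f'pics/{n}4.npy',d); np.save(f'pics/{n}4p.npy',p)
"
```

```text
t 5.75 pos [ 0.5785 -0.0244  0.2484] rot [ 1.7999e+02 -2.0000e-02 -1.6652e+02] F [ 1.3 -0.3 -0.3] w 0.0235
slide [ 0.0007 -0.0009  0.0184] roll 0.08
```

View pics/side4.png

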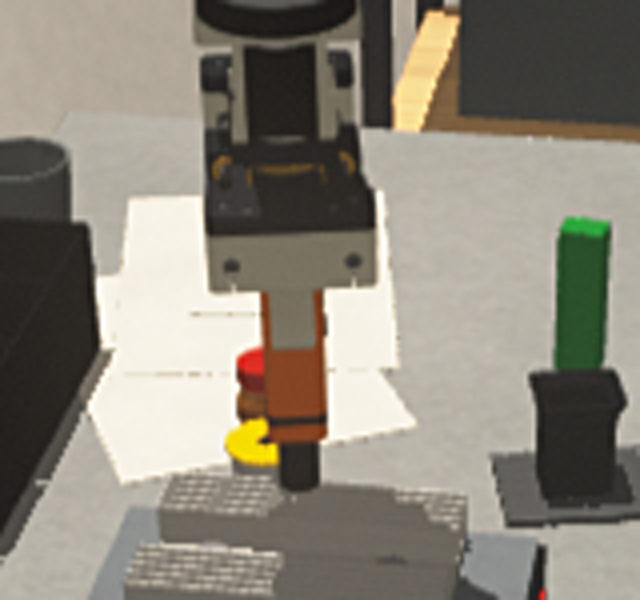

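View pics/top4.png

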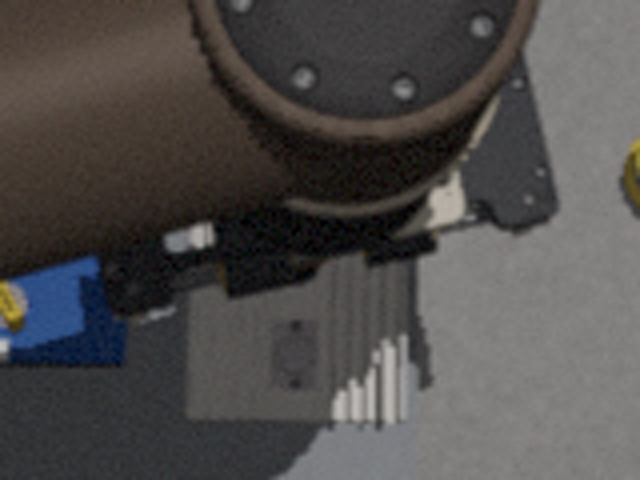

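```bash
python3 -c "
from h import *
L=np.array([.5785,-.0244,.1555])
for dx,dz in((0,0),(0,.0),(0,.08)): print((proj('side',L+[0,0,dz])-[200,80])*4)
for t in (np.array([.578,-.0255,.097]),np.array([.578+.05,-.0255,.105]),np.array([.578-.05,-.0255,.105])): print((proj('side',t)-[200,80])*4)
p=np.load('pics/side4p.npy');d=np.load('pics/side4.npy');X=pts('side',d);H=hsv(p)
m=(H[...,0]<16)&(H[...,1]>120)&(H[...,2]>60)&(abs(X[...,0]-.578)<.03)&(abs(X[...,1]+.02)<.04)&(X[...,2]>.15)
q=X[m]
for z in np.arange(.18,.26,.01):
    s=q[abs(q[:,2]-z)<.005]
    if len(s)>3: print(round(z,3),len(s),np.round(s.min(0),4),np.round(s.max(0),4),np.round(s.mean(0),4))
"
```

```text
[[296.9754824 480.1072989]]
[[296.9754824 480.1072989]]
[[290.74876759 348.46860229]]
[[302.48034476 568.74861295]]
[[213.17899597 549.85440094]]
[[391.51322354 563.79932108]]
0.19 47 [ 0.5612 -0.0197  0.1858] [ 0.5901 -0.0072  0.1946] [ 0.5763 -0.0134  0.1907]
0.2 42 [ 0.561  -0.0198  0.1953] [ 0.5894 -0.009   0.2048] [ 0.5758 -0.0131  0.1999]
0.21 61 [ 0.5624 -0.0177  0.2054] [ 0.5918 -0.0075  0.2148] [ 0.5764 -0.0126  0.2102]
0.22 62 [ 0.5618 -0.0185  0.2154] [ 0.5909 -0.0064  0.2249] [ 0.5766 -0.0121  0.2202]
0.23 66 [ 0.5614 -0.0265  0.2251] [ 0.5953 -0.0064  0.2346] [ 0.5759 -0.0129  0.2298]
0.24 57 [ 0.5615 -0.0189  0.235 ] [ 0.5916 -0.0075  0.2446] [ 0.5754 -0.0128  0.2393]
0.25 18 [ 0.5613 -0.0203  0.2453] [ 0.5894 -0.0063  0.2544] [ 0.5735 -0.0135  0.2498]
0.26 16 [ 0.5605 -0.0206  0.2556] [0.5906 0.0058 0.2648] [ 0.5744 -0.011   0.2609]
```

Emit:
apply_moves([
  {"grip": 1, "slide": [0.0005, -0.001, 0.01], "roll": 0},
  {"grip": 1, "slide": [0.0005, -0.001, 0.022], "roll": 0},
  {"grip": 1, "slide": [0.0005, -0.001, 0.022], "roll": 0},
  {"grip": 1, "slide": [0.0005, -0.001, 0.022], "roll": 0},
  {"grip": 1, "slide": [0.0005, -0.001, 0.022], "roll": 0},
])

```text
time_s: 6.48
tcp_pos: [0.5781, -0.0269, 0.227]
eef_rot: [-180.0, 0.0, -166.6]
contact_force: [-0.2, 0.3, -1.0]
gripper_width: 0.0237
```

Emit:
apply_moves([
  {"grip": 1, "slide": [0, 0, 0], "roll": 0},
  {"grip": 1, "slide": [0, 0, 0], "roll": 0},
  {"grip": 1, "slide": [0, 0, 0], "roll": 0},
  {"grip": 1, "slide": [0, 0, 0], "roll": 0},
  {"grip": 1, "slide": [0, 0, 0], "roll": 0},
])

```text
time_s: 7.1
tcp_pos: [0.5779, -0.0267, 0.2266]
eef_rot: [-180.0, -0.0, -166.6]
contact_force: [0.4, -1.0, -1.3]
gripper_width: 0.0237
```

Emit:
apply_moves([
  {"grip": 1, "slide": [0, 0, 0], "roll": 0},
  {"grip": 1, "slide": [0, 0, 0], "roll": 0},
  {"grip": 1, "slide": [0, 0, 0], "roll": 0},
  {"grip": 1, "slide": [0, 0, 0], "roll": 0},
  {"grip": 1, "slide": [0, 0, 0], "roll": 0},
])

```text
time_s: 7.72
tcp_pos: [0.578, -0.0267, 0.2266]
eef_rot: [180.0, 0.0, -166.6]
contact_force: [1.6, 0.4, -0.6]
gripper_width: 0.0242
```

Emit:
apply_moves([
  {"grip": 1, "slide": [0, 0, 0], "roll": 0},
  {"grip": 1, "slide": [0, 0, 0], "roll": 0},
  {"grip": 1, "slide": [0, 0, 0], "roll": 0},
  {"grip": 1, "slide": [0, 0, 0], "roll": 0},
  {"grip": 1, "slide": [0, 0, 0], "roll": 0},
])

```text
time_s: 8.35
tcp_pos: [0.578, -0.0267, 0.2266]
eef_rot: [180.0, 0.0, -166.6]
contact_force: [-0.2, -0.2, -1.4]
gripper_width: 0.0237
```

Emit:
apply_moves([
  {"grip": 1, "slide": [0, 0, 0], "roll": 0},
  {"grip": 1, "slide": [0, 0, 0], "roll": 0},
  {"grip": 1, "slide": [0, 0, 0], "roll": 0},
  {"grip": 1, "slide": [0, 0, 0], "roll": 0},
  {"grip": 1, "slide": [0, 0, 0], "roll": 0},
])

```text
time_s: 8.98
tcp_pos: [0.578, -0.0268, 0.2266]
eef_rot: [-180.0, 0.0, -166.6]
contact_force: [0.0, -0.5, -1.2]
gripper_width: 0.0239
```

```bash
python3 -c "
from h import *
plan(.4487,-.2797,.25,-166.6)
p,d=capture('side');u,v,w,h=(200,80,160,150)
cv2.imwrite('pics/side5.png',cv2.resize(p[v:v+h,u:u+w,::-1],None,fx=4,fy=4,interpolation=cv2.INTER_CUBIC))
"
```

```text
t 8.97 pos [ 0.578  -0.0268  0.2266] rot [-180.      0.   -166.58] F [ 0.  -0.5 -1.2] w 0.0239
slide [ 0.1844 -0.216  -0.0234] roll 0.02
```

View pics/side5.png

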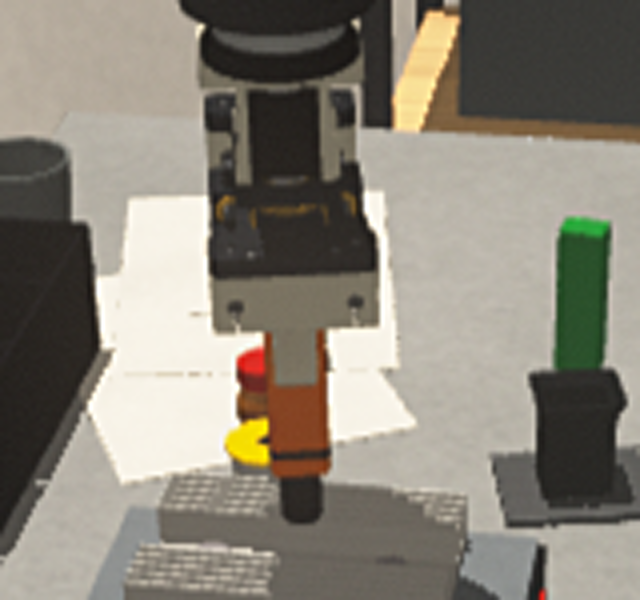

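Emit:
apply_moves([
  {"grip": 1, "slide": [0, 0, -0.024], "roll": 0},
  {"grip": 1, "slide": [0.012, -0.014, -0.024], "roll": 0},
  {"grip": 1, "slide": [0.035, -0.041, -0.024], "roll": 0},
  {"grip": 1, "slide": [0.06, -0.07, -0.024], "roll": 0},
  {"grip": 1, "slide": [0.085, -0.1, -0.024], "roll": 0},
])

```text
time_s: 9.65
tcp_pos: [0.5171, -0.145, 0.25]
eef_rot: [180.0, -0.0, -166.6]
contact_force: [1.1, -0.2, -1.6]
gripper_width: 0.0237
```

Emit:
apply_moves([
  {"grip": 1, "slide": [0.025, -0.029, 0], "roll": 0},
  {"grip": 1, "slide": [0.05, -0.058, 0], "roll": 0},
  {"grip": 1, "slide": [0.075, -0.087, 0], "roll": 0},
  {"grip": 1, "slide": [0.0995, -0.116, 0], "roll": 0},
  {"grip": 1, "slide": [0.0995, -0.116, 0], "roll": 0},
])

```text
time_s: 10.28
tcp_pos: [0.4467, -0.2815, 0.25]
eef_rot: [180.0, -0.0, -166.8]
contact_force: [-0.4, -0.2, -1.1]
gripper_width: 0.0235
```

Emit:
apply_moves([
  {"grip": 1, "slide": [0, 0, 0.02], "roll": 0},
  {"grip": 1, "slide": [0, 0, 0.04], "roll": 0},
  {"grip": 1, "slide": [0, 0, 0.05], "roll": 0},
  {"grip": 1, "slide": [0, 0, 0.05], "roll": 0},
])

```text
time_s: 10.78
tcp_pos: [0.4483, -0.2794, 0.2]
eef_rot: [180.0, -0.1, -166.6]
contact_force: [-0.2, 0.5, -0.7]
gripper_width: 0.0242
```

```bash
python3 -c "
from h import *
plan(.4487,-.2797,.099,-166.6)
p,d=capture('side');u,v,w,h=(290,80,120,130)
cv2.imwrite('pics/side6.png',cv2.resize(p[v:v+h,u:u+w,::-1],None,fx=4,fy=4,interpolation=cv2.INTER_CUBIC))
"
```

```text
t 10.78 pos [ 0.4483 -0.2794  0.2   ] rot [ 1.7996e+02 -7.0000e-02 -1.6656e+02] F [-0.2  0.5 -0.7] w 0.0242
slide [-0.0005 -0.0004  0.101 ] roll 0.04
```

View pics/side6.png

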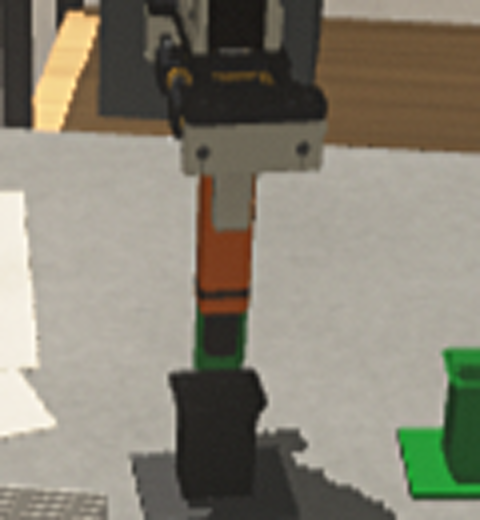

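Same picture as on the way out: barrel over the pocket at (222,340). Lower it back.

Emit:
apply_moves([
  {"grip": 1, "slide": [0, 0, 0.02], "roll": 0},
  {"grip": 1, "slide": [0, 0, 0.045], "roll": 0},
  {"grip": 1, "slide": [0, 0, 0.07], "roll": 0},
  {"grip": 1, "slide": [0, 0, 0.085], "roll": 0},
  {"grip": 1, "slide": [0, 0, 0.093], "roll": 0},
])

```text
time_s: 11.45
tcp_pos: [0.4489, -0.2797, 0.1074]
eef_rot: [-180.0, -0.0, -166.6]
contact_force: [0.2, 0.8, -1.4]
gripper_width: 0.0238
```

Emit:
apply_moves([
  {"grip": 1, "slide": [0, 0, 0.004], "roll": 0},
  {"grip": 1, "slide": [0, 0, 0.007], "roll": 0},
  {"grip": 1, "slide": [0, 0, 0.007], "roll": 0},
])

```text
time_s: 11.82
tcp_pos: [0.4488, -0.2797, 0.1008]
eef_rot: [-180.0, 0.0, -166.6]
contact_force: [0.9, -0.0, -0.1]
gripper_width: 0.0239
```

Emit:
apply_moves([
  {"grip": 1, "slide": [0, 0, 0.001], "roll": 0},
  {"grip": 0.9, "slide": [0, 0, 0.001], "roll": 0},
  {"grip": 0.6, "slide": [0, 0, 0.001], "roll": 0},
  {"grip": 0.3, "slide": [0, 0, 0.001], "roll": 0},
  {"grip": 0.2, "slide": [0, 0, 0.001], "roll": 0},
])

```text
time_s: 12.45
tcp_pos: [0.4487, -0.2797, 0.0997]
eef_rot: [-180.0, 0.0, -166.6]
contact_force: [0.2, 1.0, -0.6]
gripper_width: 0.0484
```

Emit:
apply_moves([
  {"grip": 0.2, "slide": [0, 0, 0], "roll": 0},
  {"grip": 0.2, "slide": [0, 0, 0], "roll": 0},
  {"grip": 0.2, "slide": [0, 0, -0.02], "roll": 0},
  {"grip": 0.2, "slide": [0, 0, -0.05], "roll": 0},
  {"grip": 0.2, "slide": [0, 0, -0.1], "roll": 0},
])

```text
time_s: 13.08
tcp_pos: [0.4476, -0.2793, 0.1992]
eef_rot: [179.9, -0.2, -166.6]
contact_force: [0.9, -0.1, 0.6]
gripper_width: 0.07
```

```bash
python3 -c "
from h import *
plan(.5535,.129,.22,-149)
p,d=capture('side');u,v,w,h=(290,80,120,130)
cv2.imwrite('pics/side7.png',cv2.resize(p[v:v+h,u:u+w,::-1],None,fx=4,fy=4,interpolation=cv2.INTER_CUBIC))
"
```

```text
t 13.07 pos [ 0.4476 -0.2793  0.1992] rot [ 179.9    -0.18 -166.58] F [ 0.9 -0.1  0.6] w 0.07
slide [-0.1977  0.3726 -0.0207] roll -17.58
```

View pics/side7.png

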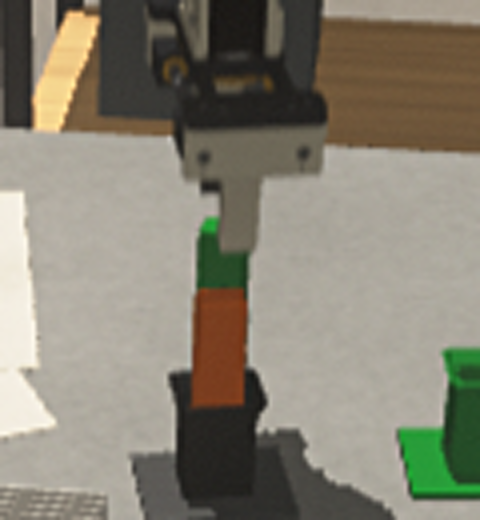

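```bash
cat > fitw.py <<'E'
from h import *
from scipy.optimize import minimize
def model(x,y,z,yaw,til):
    # x,y,z = slot_mark point; box 34x9 from 2..28 along normal
    R=cv2.Rodrigues(np.array([0,til,0.]))[0]@cv2.Rodrigues(np.array([0,0,yaw]))[0]
    c=np.array([[a,b,h] for a in(-.017,.017) for b in(-.0045,.0045) for h in(.002,.028)])
    return c@R.T+[x,y,z]
S=8
def fit(n,p,x0,y0,z0,yaw0,til,box):
    H=hsv(p);m=(H[...,0]>14)&(H[...,0]<36)&(H[...,1]>110)&(H[...,2]>40)
    u,v,w,h=box; soft=m[v:v+h,u:u+w].astype(np.float32)
    def render(q):
        P=(proj(n,model(q[0],q[1],z0,q[2],til))-[u,v]+.5)*S
        hull=cv2.convexHull(P.astype(np.float32)).astype(np.int32)
        im=np.zeros((h*S,w*S),np.float32);cv2.fillConvexPoly(im,hull,1.)
        return cv2.resize(im,(w,h),interpolation=cv2.INTER_AREA)
    f=lambda q:np.abs(render(q)-soft).sum()
    best=None
    for a in np.radians([-15,-7,0,7,15]):
        r=minimize(f,[x0,y0,yaw0+a],method="Nelder-Mead",options=dict(initial_simplex=np.array([[x0,y0,yaw0+a],[x0+.005,y0,yaw0+a],[x0,y0+.005,yaw0+a],[x0,y0,yaw0+a+.15]])))
        if best is None or r.fun<best.fun: best=r
    print(n,"slotmark xy",np.round(best.x[:2],4),"yaw",round(np.degrees(best.x[2]),1),"cost",best.fun,"of",soft.sum())
    return best.x
E
python3 - <<'E'
from fitw import *
# hatch point heights: plane at x~.55
for n,pl,box in(("side",(-.16327,.00067,.20053),(250,240,50,40)),("top",(-.16416,-.0021,.19862),(265,175,35,35))):
    p=cv2.imread(f"pics/{n}0.png")[:,:,::-1].copy()
    z=pl[0]*.551+pl[1]*.129+pl[2]; print(z)
    fit(n,p,.551,.129,z,np.radians(31),.165,box)
    H=hsv(p);d=np.load(f"pics/{n}0.npy");X=pts(n,d)
    w=(H[...,1]<70)&(H[...,2]>150)&(abs(X[...,0]-.55)<.07)&(abs(X[...,1]-.13)<.02)&(X[...,2]>.095)
    v,u=np.nonzero(w)
    q=np.array([ray(n,(a,b),pl[0]*.55+pl[1]*.129+pl[2]) for a,b in zip(u,v)])
    k,nl,st,ce=cv2.connectedComponentsWithStats(w.astype(np.uint8))
    for i in range(1,k):
        if st[i,4]>4:
            v,u=np.nonzero(nl==i); 
            Q=X[v,u]; zz=Q[:,2].mean(); zz=pl[0]*Q[:,0].mean()+pl[1]*.129+pl[2]
            R=np.array([ray(n,(a,b),zz) for a,b in zip(u,v)]); print(n,st[i,4],np.round(R.mean(0),4),np.round(R.min(0),4),np.round(R.max(0),4))
E
```

```text
0.11065466
side slotmark xy [0.5518 0.1303] yaw 21.3 cost 38.875 of 202.0
side 23 [0.5804 0.1288 0.1059] [0.572  0.1241 0.1059] [0.5897 0.1325 0.1059]
side 19 [0.5495 0.1326 0.111 ] [0.5431 0.1263 0.111 ] [0.5575 0.1377 0.111 ]
side 18 [0.5282 0.1284 0.1144] [0.5228 0.1247 0.1144] [0.5336 0.1322 0.1144]
0.10789693999999998
top slotmark xy [0.551  0.1279] yaw 27.9 cost 25.140625 of 72.0
top 8 [0.5803 0.1282 0.1031] [0.5729 0.1281 0.1031] [0.5877 0.1284 0.1031]
top 5 [0.5277 0.1286 0.1117] [0.5235 0.1285 0.1117] [0.5319 0.1287 0.1117]
```

Emit:
apply_moves([
  {"grip": 0.2, "slide": [-0.025, 0.047, -0.015], "roll": -3},
  {"grip": 0.4, "slide": [-0.05, 0.094, -0.02], "roll": -6},
  {"grip": 0.55, "slide": [-0.075, 0.141, -0.02], "roll": -9},
  {"grip": 0.55, "slide": [-0.1, 0.188, -0.02], "roll": -12},
  {"grip": 0.55, "slide": [-0.125, 0.235, -0.02], "roll": -15.6},
])

```text
time_s: 13.75
tcp_pos: [0.5159, -0.0203, 0.2197]
eef_rot: [-180.0, 0.0, -150.9]
contact_force: [0.9, -0.6, -0.5]
gripper_width: 0.0407
```

```bash
python3 -c "
from h import *
plan(.5543,.1285,.18,-151)"
```

```text
t 13.75 pos [ 0.5159 -0.0203  0.2197] rot [-1.7999e+02  4.0000e-02 -1.5086e+02] F [ 0.9 -0.6 -0.5] w 0.0407
slide [-0.106   0.1113  0.0398] roll 0.14
```

Emit:
apply_moves([
  {"grip": 0.55, "slide": [-0.035, 0.037, 0], "roll": 0},
  {"grip": 0.55, "slide": [-0.07, 0.074, 0.01], "roll": 0},
  {"grip": 0.55, "slide": [-0.095, 0.1, 0.02], "roll": 0},
  {"grip": 0.55, "slide": [-0.106, 0.111, 0.03], "roll": 0},
  {"grip": 0.55, "slide": [-0.106, 0.111, 0.04], "roll": 0},
])

```text
time_s: 14.38
tcp_pos: [0.5545, 0.1269, 0.1787]
eef_rot: [-180.0, -0.0, -150.9]
contact_force: [0.2, 0.3, -0.9]
gripper_width: 0.0396
```

Emit:
apply_moves([
  {"grip": 0.55, "slide": [0, 0, 0.01], "roll": 0},
  {"grip": 0.55, "slide": [0, 0, 0.02], "roll": 0},
  {"grip": 0.55, "slide": [0, 0, 0.02], "roll": 0},
])

```text
time_s: 14.75
tcp_pos: [0.554, 0.1254, 0.1588]
eef_rot: [180.0, -0.1, -151.0]
contact_force: [0.0, -0.7, 0.0]
gripper_width: 0.0395
```

```bash
python3 -c "
from h import *
plan(.5543,.1285,.116,-151)
for n in ('side','top'):
    p,d=capture(n);u,v,w,h={'side':(200,180,150,130),'top':(230,120,160,120)}[n]
    cv2.imwrite(f'pics/{n}8.png',cv2.resize(p[v:v+h,u:u+w,::-1],None,fx=4,fy=4,interpolation=cv2.INTER_CUBIC))
"
```

```text
t 14.75 pos [0.554  0.1254 0.1588] rot [ 1.8000e+02 -8.0000e-02 -1.5104e+02] F [ 0.  -0.7  0. ] w 0.0395
slide [-0.0018  0.0025  0.0428] roll -0.04
```

View pics/side8.png

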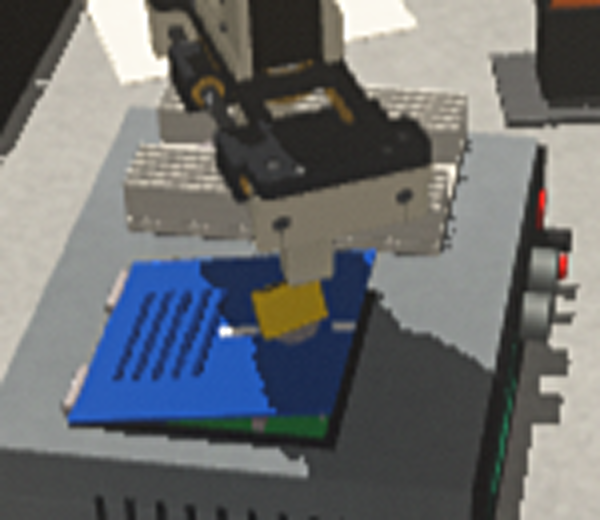

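View pics/top8.png

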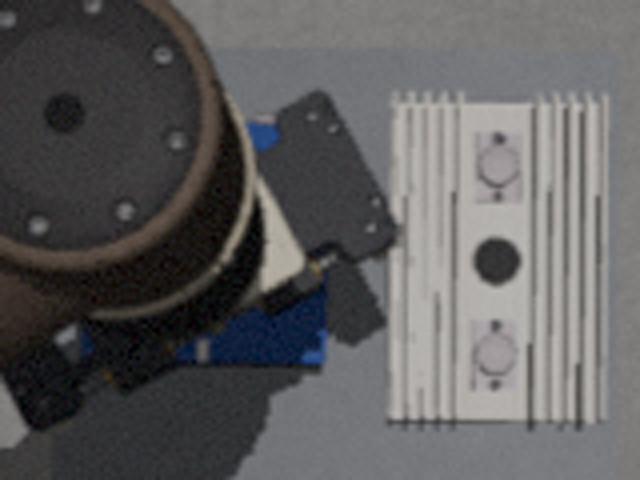

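Emit:
apply_moves([
  {"grip": 0.55, "slide": [-0.002, 0.0025, 0.01], "roll": 0},
  {"grip": 0.55, "slide": [-0.002, 0.0025, 0.022], "roll": 0},
  {"grip": 0.55, "slide": [-0.002, 0.0025, 0.034], "roll": 0},
  {"grip": 0.55, "slide": [-0.002, 0.0025, 0.042], "roll": 0},
  {"grip": 0.55, "slide": [-0.002, 0.0025, 0.042], "roll": 0},
])

```text
time_s: 15.48
tcp_pos: [0.5546, 0.1293, 0.1166]
eef_rot: [-180.0, -0.1, -151.0]
contact_force: [1.1, 0.1, -0.4]
gripper_width: 0.0393
```

```bash
python3 -c "
from h import *
plan(.5543,.1285,.116,-151)
for n in ('side',):
    p,d=capture(n);u,v,w,h={'side':(220,210,100,100),'top':(230,120,160,120)}[n]
    cv2.imwrite(f'pics/{n}9.png',cv2.resize(p[v:v+h,u:u+w,::-1],None,fx=6,fy=6,interpolation=cv2.INTER_CUBIC))
"
```

```text
t 15.47 pos [0.5546 0.1293 0.1166] rot [-1.8000e+02 -1.0000e-01 -1.5098e+02] F [ 1.1  0.1 -0.4] w 0.0393
slide [ 0.0007 -0.0005  0.0006] roll 0.02
```

View pics/side9.png

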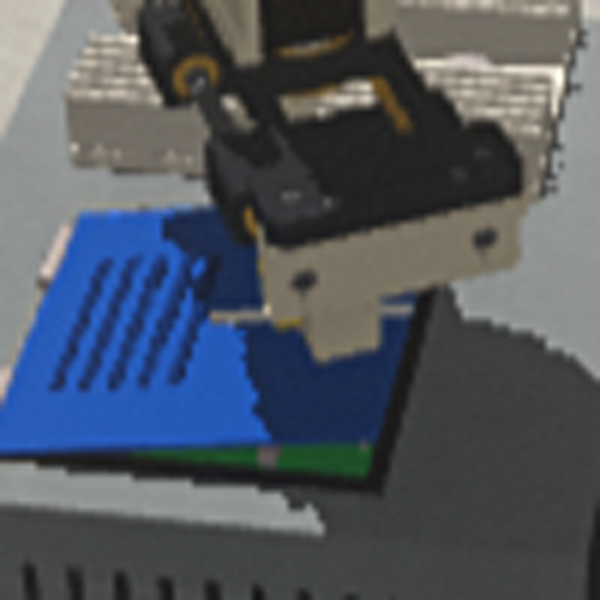

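Fingers straddle the wing, near finger tip at about (345,355), clear of the hatch. Close.

Emit:
apply_moves([
  {"grip": 0.75, "slide": [0, 0, 0], "roll": 0},
  {"grip": 1, "slide": [0, 0, 0], "roll": 0},
  {"grip": 1, "slide": [0, 0, 0], "roll": 0},
  {"grip": 1, "slide": [0, 0, 0], "roll": 0},
  {"grip": 1, "slide": [0, 0, 0], "roll": 0},
], grip_force=15)

```text
time_s: 16.15
tcp_pos: [0.5553, 0.1287, 0.1176]
eef_rot: [-179.9, -0.0, -151.0]
contact_force: [3.7, -4.9, -2.0]
gripper_width: 0.0095
```

Emit:
apply_moves([
  {"grip": 1, "slide": [0, 0, 0], "roll": 0},
  {"grip": 1, "slide": [0, 0, 0], "roll": 0},
])

```text
time_s: 16.4
tcp_pos: [0.5553, 0.1287, 0.1175]
eef_rot: [-179.9, -0.0, -151.0]
contact_force: [3.5, -4.8, -2.2]
gripper_width: 0.0097
```

```bash
python3 -c "
from h import *
plan(.5543,.1285,.116,-180);print(get_state()['moment'])
"
```

```text
t 16.4 pos [0.5553 0.1287 0.1175] rot [-1.7994e+02 -2.0000e-02 -1.5099e+02] F [ 3.5 -4.8 -2.2] w 0.0097
slide [0.001  0.0003 0.0015] roll 29.01
[-1.4831888  -1.0584134   0.02396281]
```

Emit:
apply_moves([
  {"grip": 1, "slide": [0, -0.001, 0], "roll": 5},
  {"grip": 1, "slide": [0, -0.001, 0], "roll": 11},
  {"grip": 1, "slide": [0, -0.001, 0], "roll": 17},
  {"grip": 1, "slide": [0, -0.001, 0], "roll": 23},
  {"grip": 1, "slide": [0, -0.001, 0], "roll": 29},
])

```text
time_s: 17.02
tcp_pos: [0.5554, 0.1282, 0.1174]
eef_rot: [-180.0, -0.0, 179.8]
contact_force: [0.7, -1.5, -2.3]
gripper_width: 0.0091
```

Emit:
apply_moves([
  {"grip": 1, "slide": [0, 0, 0], "roll": 0},
  {"grip": 1, "slide": [0, 0, 0], "roll": 0},
])

```text
time_s: 17.27
tcp_pos: [0.5554, 0.1282, 0.1174]
eef_rot: [-180.0, -0.0, -179.9]
contact_force: [1.1, -4.2, -1.3]
gripper_width: 0.0088
```

```bash
python3 -c "
from h import *
plan(.5543,.1285,.116,-180);print(get_state()['moment'])
for n in ('side','top'):
    p,d=capture(n);u,v,w,h={'side':(220,210,100,100),'top':(240,120,100,100)}[n]
    cv2.imwrite(f'pics/{n}10.png',cv2.resize(p[v:v+h,u:u+w,::-1],None,fx=6,fy=6,interpolation=cv2.INTER_CUBIC))
"
```

```text
t 17.27 pos [0.5554 0.1282 0.1174] rot [-1.7996e+02 -3.0000e-02 -1.7986e+02] F [ 1.1 -4.2 -1.3] w 0.0088
slide [0.0011 0.0003 0.0014] roll 0.14
[-1.49609599 -0.42291577 -0.03192211]
```

View pics/side10.png

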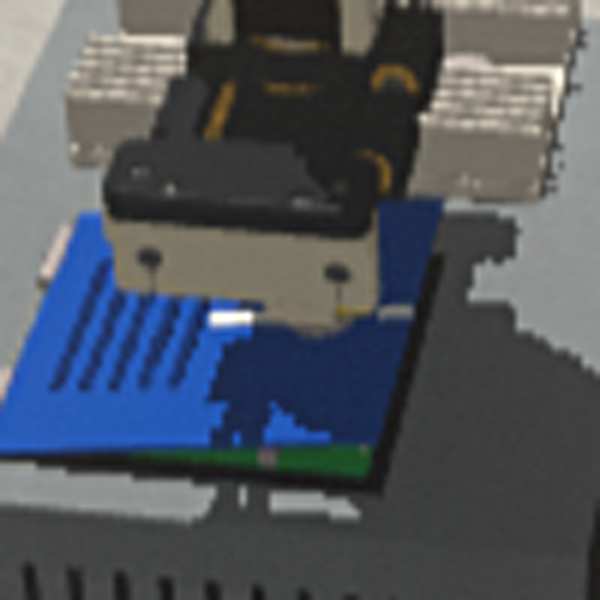

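View pics/top10.png

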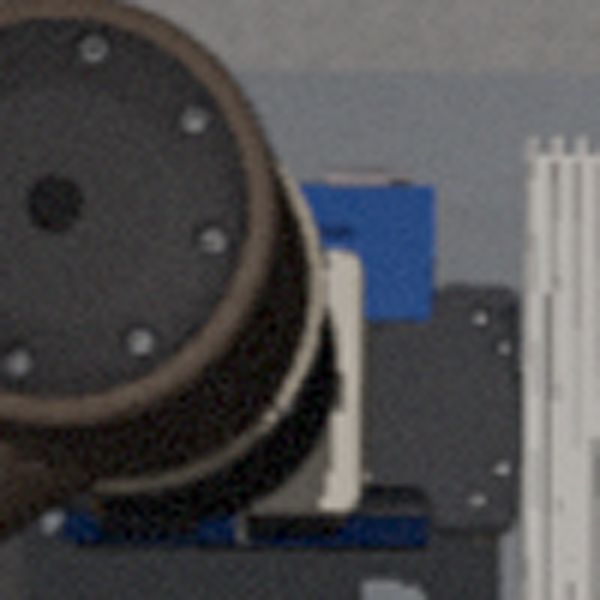

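Emit:
apply_moves([
  {"grip": 1, "slide": [0.001, 0, 0.003], "roll": 0},
  {"grip": 1, "slide": [0.002, 0, 0.006], "roll": 0},
  {"grip": 1, "slide": [0.003, 0, 0.009], "roll": 0},
  {"grip": 1, "slide": [0.0035, 0, 0.012], "roll": 0},
  {"grip": 1, "slide": [0.0035, 0, 0.012], "roll": 0},
])

```text
time_s: 18.0
tcp_pos: [0.5523, 0.1283, 0.1064]
eef_rot: [-180.0, 0.0, -179.9]
contact_force: [-1.5, -4.6, 6.5]
gripper_width: 0.0087
```

```bash
cat > hp.py <<'E'
from h import *
def hatch(tag):
    p,d=capture('side');X=pts('side',d);H=hsv(p)
    b=(H[...,0]>105)&(H[...,0]<125)&(H[...,1]>150)&(abs(X[...,0]-.58)<.1)&(abs(X[...,1]-.13)<.1)&(X[...,2]>.08)&(X[...,2]<.125)
    q=X[b];A=np.c_[q[:,:2],np.ones(len(q))]
    for _ in range(3):
        c=np.linalg.lstsq(A,q[:,2],rcond=None)[0];r=abs(A@c-q[:,2]);k=r<.004;A=A[k];q=q[k]
    print("hatch slope",-c[0],"z at fastener",c@[.5515,.1285,1],"z at hinge",c@[.652,.1285,1],len(q))
    u,v,w,h=(190,200,150,120)
    cv2.imwrite(f'pics/{tag}.png',cv2.resize(p[v:v+h,u:u+w,::-1],None,fx=5,fy=5,interpolation=cv2.INTER_CUBIC))
E
python3 -c "
from hp import *
plan(.5515,.1285,.1,-180);print(get_state()['moment']);hatch('s11')
"
```

```text
t 18.0 pos [0.5523 0.1283 0.1064] rot [-1.7997e+02  5.0000e-02 -1.7991e+02] F [-1.5 -4.6  6.5] w 0.0087
slide [0.0008 0.0002 0.0064] roll 0.09
[-2.1462649   0.24070073 -0.01214998]
hatch slope 0.04790416813902087 z at fastener 0.09890559166826407 z at hinge 0.09409122277029247 1668
```

View pics/s11.png

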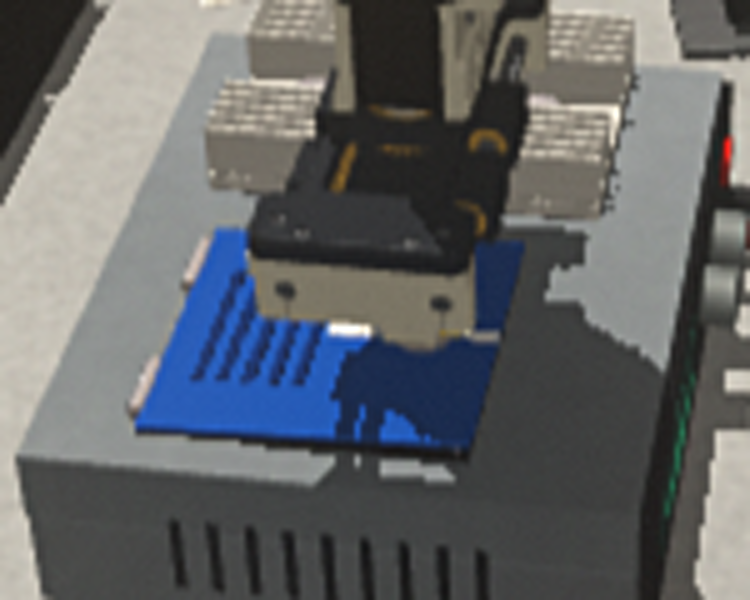

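Emit:
apply_moves([
  {"grip": 1, "slide": [0.0005, -0.0005, 0.002], "roll": 0},
  {"grip": 1, "slide": [0.001, -0.0007, 0.004], "roll": 0},
  {"grip": 1, "slide": [0.001, -0.0007, 0.0055], "roll": 0},
  {"grip": 1, "slide": [0.001, -0.0007, 0.0065], "roll": 0},
  {"grip": 1, "slide": [0.001, -0.0007, 0.0065], "roll": 0},
])

```text
time_s: 18.68
tcp_pos: [0.5514, 0.1282, 0.101]
eef_rot: [180.0, 0.1, -179.9]
contact_force: [-4.9, -3.0, 14.7]
gripper_width: 0.0087
```

```bash
python3 -c "
from hp import *
plan(.5515,.1285,.1,-180);print(get_state()['moment']);hatch('s12')
"
```

```text
t 18.68 pos [0.5514 0.1282 0.101 ] rot [ 1.7997e+02  9.0000e-02 -1.7989e+02] F [-4.9 -3.  14.7] w 0.0087
slide [-0.0001  0.0003  0.001 ] roll 0.11
[-1.18825104  1.89743461 -0.03970515]
hatch slope -0.0010692013392801431 z at fastener 0.09381486752350075 z at hinge 0.0939223222580984 1679
```

View pics/s12.png

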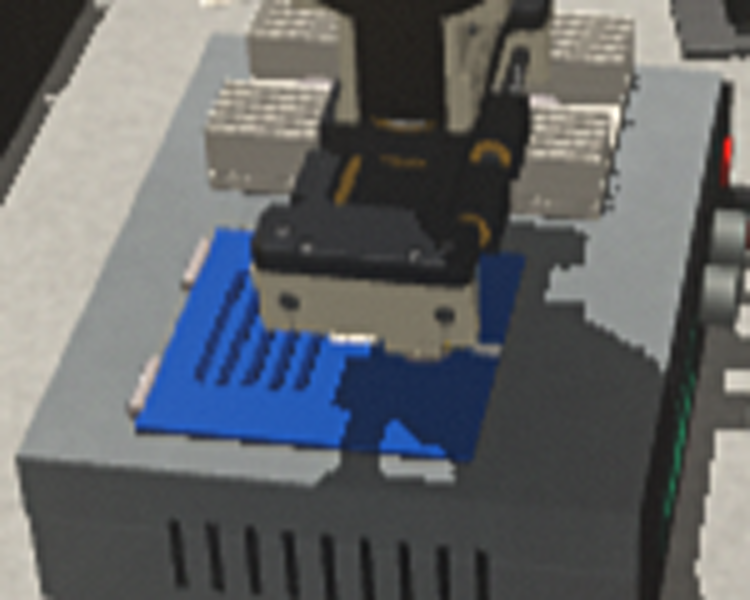

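Emit:
apply_moves([
  {"grip": 1, "slide": [0, 0, 0], "roll": 0},
  {"grip": 1, "slide": [0, 0, 0], "roll": 0},
  {"grip": 1, "slide": [0, 0, 0], "roll": 0},
  {"grip": 1, "slide": [0, 0, 0], "roll": 0},
  {"grip": 1, "slide": [0, 0, 0], "roll": 0},
])

```text
time_s: 19.35
tcp_pos: [0.5514, 0.1282, 0.101]
eef_rot: [180.0, 0.1, -179.9]
contact_force: [-6.0, -2.7, 14.3]
gripper_width: 0.0089
```

Emit:
apply_moves([
  {"grip": 1, "slide": [0, 0, 0], "roll": 0},
  {"grip": 1, "slide": [0, 0, 0], "roll": 0},
  {"grip": 1, "slide": [0, 0, 0], "roll": 0},
  {"grip": 1, "slide": [0, 0, 0], "roll": 0},
  {"grip": 1, "slide": [0, 0, 0], "roll": 0},
])

```text
time_s: 19.98
tcp_pos: [0.5514, 0.1282, 0.101]
eef_rot: [180.0, 0.1, -179.9]
contact_force: [-4.7, -2.4, 15.2]
gripper_width: 0.0089
```

```bash
python3 -c "
from hp import *
plan(.5515,.1285,.1,-180);hatch('s13')
p,d=capture('side');cv2.imwrite('pics/sfin.png',p[:,:,::-1])
"
```

```text
t 19.98 pos [0.5514 0.1282 0.101 ] rot [ 1.7997e+02  1.0000e-01 -1.7989e+02] F [-4.7 -2.4 15.2] w 0.0089
slide [-0.0001  0.0003  0.001 ] roll 0.11
hatch slope -0.001225209169443878 z at fastener 0.09384767479180899 z at hinge 0.0939708083133381 1679
```

View pics/sfin.png

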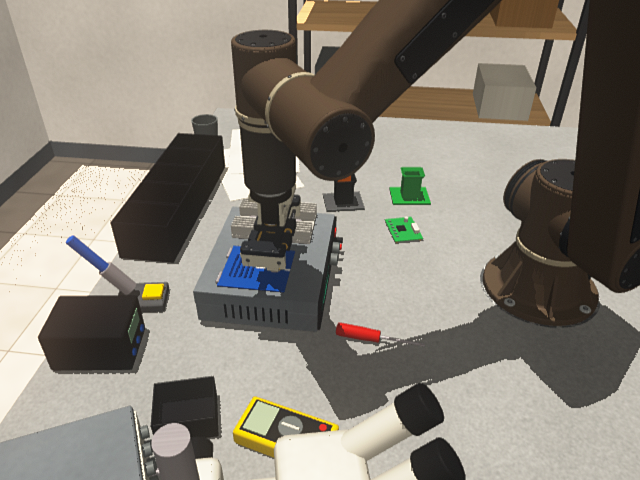

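The hatch is flush and stable at (255,265). The thermometer shows in its holster at (345,180), and the bystanders in view have not moved. I'm handing the job in now.

```bash
python3 -c "
from plant import close_job
print(close_job())"
```

```text
the job is handed in; nothing more can be done
None
```

The job is done and handed in at about 20 s, with the fingers still on the fastener holding the hatch down.

- **Thermometer:** I took it out of its holster and held it upright and still for about 2.5 s. The lens was about 4 cm above the black dot and, by my measurements, within about 1.5 mm of its centre. I then stood it back in its holster. A picture taken right after I let go showed it upright as before. In the last picture the arm hides all but its lower part.
- **Fastener:** I turned it about 29° with the fingers, into line with the white marks. The fingers cover most of the wing, so I judged the angle from the gripper, which read within about 0.1° of the line, not from a clear view of the wing. The hatch going down well past the 0.12 rad stop shows the pin entered the slot.
- **Hatch:** The measured slope is about 0.001 rad, so it is flush. The fingers press with about 15 N, and force and position held steady for 1.3 s before I handed in.

No check failed. My two yellow-wing angle measurements disagreed (21–28° against 31–32°), so I gripped at 29°; the fingers closed squarely on the wing. In the last side picture, the bystanders not hidden by the arm had not moved. The solder spool and flux jar were hidden in that picture.

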